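# Present the ball dish to the bin with the grey striker

## Robot

A 7-joint arm with a two-finger parallel gripper is mounted at the origin on the work surface. World frame = base frame: x ahead of the robot, y to its left, z up, the work surface at z = 0. Lengths are in m, angles in degrees, forces in N, time in s.
With the tool pointing down it reaches from about 0.425 to 0.875 m from the base axis. Payload 4.7 kg.
Tool frame: the origin (TCP) lies between the finger pads; the fingertips stand 8 mm ahead of it and the grasp point (between the pads) lies 11 mm behind it (env.tip_extent is the distance from the TCP to the fingertips, in m); z points along the fingers, y is the line along which they close (so a half turn about z gives the same grasp; the last joint's range is limited). The gripper opens to 87 mm and grips with 3 to 60 N. Pads are 19 mm wide; open, the fingers measure 117 mm over their backs; the gripper's body (75 mm by 190 mm) begins 51 mm behind the grasp point.
Start: joints at [76.725, 18.392, -4.016, 83.108, 1.295, 78.541, -3.26], TCP at [0.158, -0.63, 0.231] pointing down, gripper open.
Joint ranges: [-163.93, 163.93], [-17.29, 119.83], [-79.2, 71.16], [3.27, 140.29], [-89.18, 269.18], [5.43, 117.66], [-154.24, 154.24]. Speed limits (degrees/s): [147.25, 147.25, 180, 180, 180, 180, 180].

## Interface

Orientations are given as [roll, pitch, yaw] about the fixed x, y, z axes, in that order (R = Rz(yaw) Ry(pitch) Rx(roll)).
In Python, from cell import sensors, vision, workorder, env gives the robot as it stands.
- The arm moves only by the tool drive_tool, never from a script. Its argument "moves" is a list of rows, each an object of numbers: "x", "y", "z": the shift along the tool's x, y, z in mm; "rx", "ry", "rz": the turn, a rotation vector about the tool's x, y, z in rad; "fingers": the closure, from -1 (fully open) to 1 (shut). In form: [{"x": .., "y": .., "z": .., "rx": .., "ry": .., "rz": .., "fingers": ..}, ...]. A call has 1 to 20 rows; each row is the pose to reach, as a shift and turn from the pose commanded when the call began, along the tool's axes at that moment; what a row does not reach only later rows make up. A row lasts 1/8 s, in which the tool goes at most 62.5 mm and 10.7 degrees, less where a joint would pass 70% of its speed; a pose out of reach is approached as far as the arm can. A call with a gripper value outside its range is refused whole. The fingers move at their own pace and stop on an object; "force" is the grip in N (left out, the last holds). Time passes only in rows, so rows that repeat a pose let the fingers close. It gives the time, the measured TCP pose, the force, the opening and the grip force at its end, in the units of the state.
- sensors.get_obs(): the state, without advancing time (a new reading comes with each control period).
- vision.read_camera(name): name is "side" or "top" or "wrist"; returns a dict with "image" (420x560x3 uint8, red, green, blue), "fx", "fy", "cx", "cy" (pixels), "R" (3x3) and "t" (3): a world point X has camera coordinates R X + t. Camera axes: x right, y down, z forward; pixel columns grow to the right and rows downward; lengths in m; the calibration is good to about 2 mm. The wrist camera is an equidistant fisheye: a pixel r from the principal point sees the ray r / f radians off the axis. A picture is of the moment at which its call begins. There is no depth.
- workorder.sign_off(): hands the job in; it is judged then, once.
The state is a dict: "time_s": time; "qpos": joint angles; "joint_velocities": joint speeds; "effort": joint torques, N m; "tool_pos": TCP position; "tool_rot": TCP orientation; "force": force on the tool from outside, world axes, zero at the start; "wrist_torque": the same for the moment, N m; "grip_width": finger opening in m; "grasp_force": force on a finger pad.
Only numpy, scipy, OpenCV 4.12 (cv2) and the standard library are available. Lean on these libraries where they do the work, as an engineer would, in place of code of your own. Each camera call takes 0.05 s, during which the arm holds its last target. There are 200 camera calls.

## Task

The white ball in the blue dish belongs with the grey striker, which lies in one of the two red bins, left or right. Take the dish by the black grip of its handle, lift it about 10 cm clear of the bench, and only then turn it in the air about a quarter turn so that its yellow pouring lip points at the grey striker, keeping the dish level and the ball inside the brass ring all the time. Finish while holding the dish still there, clear of the racks, without pouring, and leave everything else undisturbed.

Things in the scene. Friction and masses are not known exactly. Their poses are not given: they have to be found in the camera images.
- dish: Blue dish, 154 mm across, 31 mm high, 0.3-0.5 kg. Origin: centre of underside; z up; +x to the yellow pouring lip, which at the start points within 20 degrees of world +x. Hollow rises from its centre (10 mm up) at 6 degrees, past 32 mm radius at 14; brass ring of 26 mm radius inlaid. The ball rolls off if tilted or jerked. A 7 mm steel bail arches over it along its y, 100 mm up.
- dish_grip (a point): Centre of the black grip block in the middle of the bail, above the dish's centre, 100 mm over its underside. 16 mm thick along the dish's x (grip it across this), 50 mm along its y, 30 mm high; free space around it and 40 mm below it.
- dish_lip (a point): Outer tip of the yellow pouring lip (34 mm wide, side walls up to 36 mm), 103 mm from the dish's centre along its +x, 30 mm above its underside.
- ball_center (a point): Centre of the loose white ball, 28 mm across, 30 g, resting in the middle of the dish, free to roll; its centre is 24 mm above the dish's underside when centred.
- striker: Scuffed grey striker, a disc 41 mm across and 9 mm thick with a dark circle on top, lying flat in the red bin of one of the two racks (left or right, varies). Origin: centre of its underside. Do not move it.
- puck: Wooden coin puck, a pale disc 41 mm across and 9 mm thick, lying in the other red bin. Origin: centre of its underside. Bystander.
- rack_left: Fixed rack at the robot's left (+y): marble shelf (280 x 150 mm, top at 170 mm, display strikers on it to 180 mm), red steel bin hanging below, mouth towards mid-bench. Origin: centre, on the bench; -x points out of the mouth; the bin's low front edge (64 mm high) is 136 mm out along -x, the marble's edge 30 mm; bin floor 34 mm above the bench.
- rack_right: The same rack at the robot's right (-y), mouth towards the middle of the bench. Same frame and sizes.
- coin_a: Faded pink coin, disc 32 mm across, 9 mm thick, in the left bin. Origin: centre of its underside. Bystander.
- coin_b: Faded pink coin, disc 32 mm across, 9 mm thick, in the right bin. Origin: centre of its underside. Bystander.
- cap: Brass corner cap, 50 x 50 mm plate with two upright flanges 30 mm high, loose on the bench, near left. Origin: centre of its underside. Bystander.
- tin: Closed tin with a paper label, 56 mm across, 95 mm high, standing loose on the bench, far left. Origin: centre of its underside. Bystander.
- carton: Small cardboard carton, 50 x 90 x 30 mm, loose on the bench, near right. Origin: centre of its underside. Bystander.

How it is judged (in metres and radians):
On the way:
1. the dish is lifted at least 40 mm clear of the bench, in the gripper, before its lip has been turned towards the striker (the striker is still more than 200 mm to one side of the lip's line) (height (world z) of dish above 0.04 m and contact force between the fingers and dish above 1 N and (y of striker in the frame of dish above 0.2 m or y of striker in the frame of dish below -0.2 m)), for 0.1 s.
At the end, for the whole second after the job is handed in: Dish held in the gripper, still, level within 0.1 rad, 60 to 150 mm above the bench, touching no rack; lip pointing at the grey striker (striker over 150 mm ahead of the dish centre, within 80 mm of the lip's line); ball centre within 26 mm of the dish centre (height (world z) of dish between 0.06 and 0.15 m and contact force between the fingers and dish above 1 N and contact force between dish and rack_left below 0.1 N and contact force between dish and rack_right below 0.1 N and x of striker in the frame of dish above 0.15 m and y of striker in the frame of dish between -0.08 and 0.08 m and angle between dish's own z axis and vertical below 0.1 rad and horizontal distance between ball_center and dish below 0.026 m and linear speed of dish below 0.03 m/s and angular speed of dish below 0.2 rad/s); the arm keeps its last pose, push and grip.
It fails at once if the ball leaves the brass ring (its centre more than 26 mm from the dish's centre) (horizontal distance between ball_center and dish above 0.026 m).
It fails at once if the dish is tilted by more than 0.2 rad (angle between dish's own z axis and vertical above 0.2 rad).
It fails at once if a bystander, the striker included, is moved by more than 15 mm (distance of any of striker, puck, coin_a, coin_b, cap, tin, carton from where it was at the start of the episode above 0.015 m).
It also fails if it takes over 40 s, if anything falls off the work surface, if the arm or the gripper's body presses on something with over 40 N, if the wrist force passes 120 N, or if a joint passes its speed limit or range.

## Working session

There is one attempt and no reset: what is moved stays moved. The work goes in short steps, Python scripts to look and compute and a tool call to move; the robot and the scene stay as the last step left them, time stands still between calls to the robot, and variables do not carry over. Pictures are saved under pics/ and viewed, at most 10 in all, crops included, and the job is handed in when it is done.

Besides the shell and the picture viewer there is one more tool, called after "Call:" as name(argument=value, ...) on one line, values as JSON. drive_tool: Moves the arm, as the interface text tells. Its arguments: {"type":"object","properties":{"moves":{"type":"array"},"force":{"type":"number"}},"required":["moves"]}

```bash
mkdir -p pics
python3 - <<'E'
from cell import sensors, vision, env
import cv2, numpy as np, pickle
o=sensors.get_obs(); print({k:np.round(o[k],3) for k in('time_s','tool_pos','tool_rot','grip_width')}, env.tip_extent)
d={}
for n in('top','side'):
    c=vision.read_camera(n); d[n]=c; cv2.imwrite(f'pics/{n}0.png',c['image'][:,:,::-1])
    print(n,c['fx'],c['cx'],c['cy'],np.round(c['R'],3).tolist(),np.round(c['t'],3))
pickle.dump(d,open('cams.pkl','wb'))
E
```

```text
{'time_s': np.float64(0.0), 'tool_pos': array([ 0.158, -0.63 ,  0.229]), 'tool_rot': array([-1.7989e+02,  5.0000e-03,  1.4085e+01]), 'grip_width': np.float64(0.087)} 0.008
top 443.3138837940966 275.6888545565714 213.79160200873798 [[0.008, -1.0, -0.001], [-0.998, -0.008, -0.063], [0.063, 0.002, -0.998]] [-0.011  0.545  1.243]
side 403.15858481257743 279.00166366936696 206.80521770466015 [[-0.975, -0.223, 0.001], [-0.175, 0.76, -0.626], [0.139, -0.61, -0.78]] [0.53  0.14  1.048]
```

View pics/top0.png

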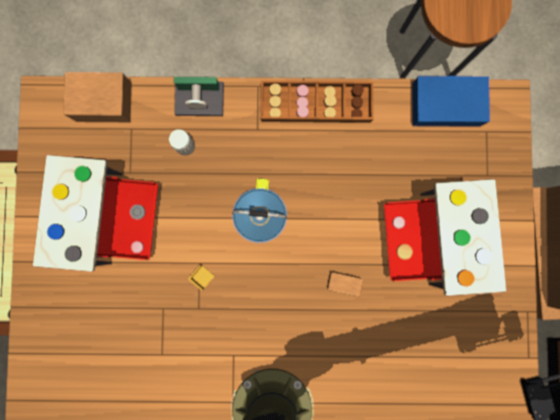

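View pics/side0.png

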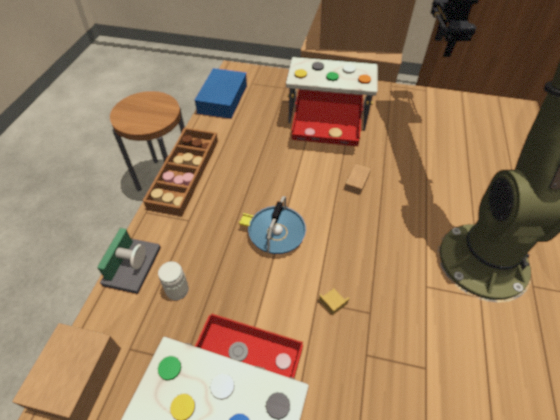

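The top view shows the grey striker in the left bin at about (137,212) and the pale puck in the right bin at (405,252). The dish is at (260,215), its lip at (262,184) and its black grip at (259,212). The side view agrees: grey striker at (238,351) and black grip at (277,211). Next I'll turn these into positions.

```bash
cat > h.py <<'E'
import numpy as np, cv2
def ray(c,u,v):
    d=c['R'].T@np.array([(u-c['cx'])/c['fx'],(v-c['cy'])/c['fy'],1.]); return -c['R'].T@c['t'],d
def onz(c,u,v,z):
    o,d=ray(c,u,v); return o+d*(z-o[2])/d[2]
def two(c1,p1,c2,p2):
    o1,d1=ray(c1,*p1);o2,d2=ray(c2,*p2)
    s=np.linalg.lstsq(np.c_[d1,-d2],o2-o1,rcond=None)[0]
    a,b=o1+s[0]*d1,o2+s[1]*d2; return (a+b)/2,np.linalg.norm(a-b)
def mask(c,box,lo,hi):
    x0,y0,x1,y1=box; h=cv2.cvtColor(c['image'],cv2.COLOR_RGB2HSV); m=np.zeros(h.shape[:2],np.uint8)
    m[y0:y1,x0:x1]=cv2.inRange(h,np.array(lo),np.array(hi))[y0:y1,x0:x1]; return m
def cen(m):
    y,x=np.nonzero(m); return np.array([x.mean(),y.mean()]),len(x)
E
python3 - <<'E'
from h import *; import pickle
d=pickle.load(open('cams.pkl','rb')); T,S=d['top'],d['side']
# dish rim: enclosing circle of blue
m=mask(T,(225,175,295,250),(95,80,40),(125,255,255)); p=cv2.convexHull(np.argwhere(m>0)[:,::-1].astype(np.int32))
(e,ax,an)=cv2.fitEllipse(p); print('dish px',e,ax,'->',onz(T,*e,.031), 'diam',np.mean(ax)/T['fx']*1.21)
y,ny=cen(mask(T,(245,170,280,192),(24,120,120),(36,255,255))); print('lip c',y,ny,onz(T,*y,.03))
ys,_=cen(mask(S,(235,205,258,235),(24,120,120),(36,255,255))); print('lip two',two(T,y,S,ys))
g,n=cen(mask(T,(240,198,280,228),(0,0,0),(180,255,60)));gs,n2=cen(mask(S,(265,195,290,225),(0,0,0),(180,255,60)))
print('grip',g,n,gs,n2,two(T,g,S,gs),onz(T,*g,.115))
ys_,xs_=np.nonzero(mask(T,(240,198,280,228),(0,0,0),(180,255,60)));print('grip px range',xs_.min(),xs_.max(),ys_.min(),ys_.max(),cv2.minAreaRect(np.c_[xs_,ys_].astype(np.int32)))
for nm,bx in(('Lgrey',(128,202,147,222)),('Rpuck',(395,243,414,262))):
    q,n=cen(mask(T,bx,(0,0,60),(180,130,255))if nm[0]=='L' else mask(T,bx,(8,60,120),(25,200,255)));print(nm,q,n,onz(T,*q,.043))
big=lambda c,x0,y0,x1,y1,k:cv2.resize(c['image'][y0:y1,x0:x1,::-1],None,fx=k,fy=k,interpolation=cv2.INTER_NEAREST)
cv2.imwrite('pics/z.png',np.hstack([big(T,220,170,300,250,5),big(S,235,180,315,260,5)]))
E
```

```text
dish px (259.1579284667969, 214.84449768066406) (51.66195297241211, 51.82929611206055) -> [0.54103054 0.03926431 0.031     ] diam 0.14123673538090017
lip c [262.09016393 183.18032787] 122 [0.63078964 0.03192801 0.03      ]
lip two (array([0.63006328, 0.03176234, 0.03364587]), np.float64(0.0004931080315999025))
grip [257.15789474 212.22807018] 57 [277.23762376 210.82178218] 101 (array([0.54120652, 0.04133784, 0.10724803]), np.float64(0.00427738680716942)) [0.54281794 0.04130306 0.115     ]
grip px range 251 266 210 215 ((258.3320007324219, 212.848388671875), (15.119468688964844, 4.888929843902588), 5.19442892074585)
Lgrey [137.10285714 211.57142857] 175 [0.54680755 0.37893504 0.043     ]
Rpuck [404.28140704 251.47236181] 199 [ 0.44184664 -0.36399781  0.043     ]
```

View pics/z.png

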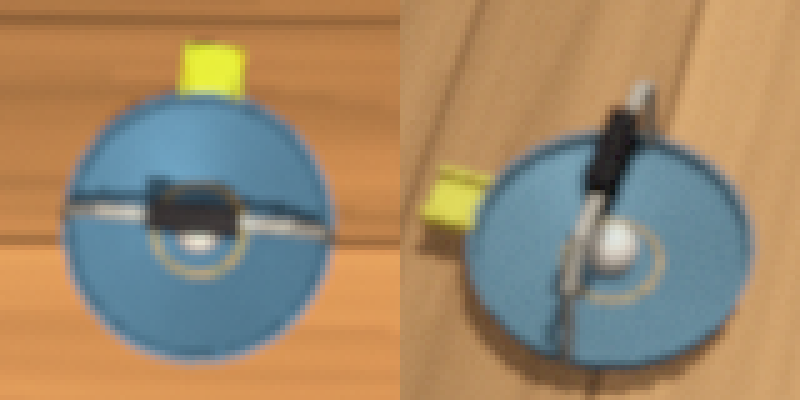

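The crop shows the grip block in the top view at about (258.7,212.7), with the ball centred below it. The lip's yaw is about −5°, and the bail's slope agrees. The dish centre from the rim is (0.541,0.039), and the grip from both views is (0.541,0.040,0.107). These are consistent. The striker is at (0.547,0.379) on the left, so the dish turns about +94°. To grip across the dish's x, the tool yaw has to be 85°. I'll go above the grip first.

Call:
drive_tool(moves=[{"x": 40,"y": -42,"z": 0,"rz": -0.09,"fingers": -1},{"x": 80,"y": -83,"z": 0,"rz": -0.18,"fingers": -1},{"x": 120,"y": -125,"z": 0,"rz": -0.28,"fingers": -1},{"x": 160,"y": -167,"z": 0,"rz": -0.37,"fingers": -1},{"x": 200,"y": -208,"z": 0,"rz": -0.46,"fingers": -1},{"x": 240,"y": -250,"z": 0,"rz": -0.56,"fingers": -1},{"x": 280,"y": -291,"z": 5,"rz": -0.65,"fingers": -1},{"x": 320,"y": -333,"z": 10,"rz": -0.74,"fingers": -1},{"x": 360,"y": -374,"z": 15,"rz": -0.83,"fingers": -1},{"x": 400,"y": -416,"z": 20,"rz": -0.93,"fingers": -1},{"x": 440,"y": -458,"z": 25,"rz": -1.02,"fingers": -1},{"x": 480,"y": -499,"z": 29,"rz": -1.11,"fingers": -1},{"x": 510,"y": -530,"z": 29,"rz": -1.18,"fingers": -1},{"x": 534,"y": -556,"z": 29,"rz": -1.238,"fingers": -1},{"x": 534,"y": -556,"z": 29,"rz": -1.238,"fingers": -1},{"x": 534,"y": -556,"z": 29,"rz": -1.238,"fingers": -1},{"x": 534,"y": -556,"z": 29,"rz": -1.238,"fingers": -1},{"x": 534,"y": -556,"z": 29,"rz": -1.238,"fingers": -1}])

```text
invalid input at $.moves[0]: expected keys x, y, z, rx, ry, rz, fingers
```

All the keys are needed in each row.

Call:
drive_tool(moves=[{"x": 40,"y": -42,"z": 0,"rx": 0,"ry": 0,"rz": -0.09,"fingers": -1},{"x": 80,"y": -83,"z": 0,"rx": 0,"ry": 0,"rz": -0.18,"fingers": -1},{"x": 120,"y": -125,"z": 0,"rx": 0,"ry": 0,"rz": -0.28,"fingers": -1},{"x": 160,"y": -167,"z": 0,"rx": 0,"ry": 0,"rz": -0.37,"fingers": -1},{"x": 200,"y": -208,"z": 0,"rx": 0,"ry": 0,"rz": -0.46,"fingers": -1},{"x": 240,"y": -250,"z": 0,"rx": 0,"ry": 0,"rz": -0.56,"fingers": -1},{"x": 280,"y": -291,"z": 5,"rx": 0,"ry": 0,"rz": -0.65,"fingers": -1},{"x": 320,"y": -333,"z": 10,"rx": 0,"ry": 0,"rz": -0.74,"fingers": -1},{"x": 360,"y": -374,"z": 15,"rx": 0,"ry": 0,"rz": -0.83,"fingers": -1},{"x": 400,"y": -416,"z": 20,"rx": 0,"ry": 0,"rz": -0.93,"fingers": -1},{"x": 440,"y": -458,"z": 25,"rx": 0,"ry": 0,"rz": -1.02,"fingers": -1},{"x": 480,"y": -499,"z": 29,"rx": 0,"ry": 0,"rz": -1.11,"fingers": -1},{"x": 510,"y": -530,"z": 29,"rx": 0,"ry": 0,"rz": -1.18,"fingers": -1},{"x": 534,"y": -556,"z": 29,"rx": 0,"ry": 0,"rz": -1.238,"fingers": -1},{"x": 534,"y": -556,"z": 29,"rx": 0,"ry": 0,"rz": -1.238,"fingers": -1},{"x": 534,"y": -556,"z": 29,"rx": 0,"ry": 0,"rz": -1.238,"fingers": -1},{"x": 534,"y": -556,"z": 29,"rx": 0,"ry": 0,"rz": -1.238,"fingers": -1},{"x": 534,"y": -556,"z": 29,"rx": 0,"ry": 0,"rz": -1.238,"fingers": -1}])

```text
time_s: 2.35
tool_pos: [0.5406, 0.0374, 0.2016]
tool_rot: [180.0, 0.1, 84.9]
force: [0.0, 0.1, 0.2]
grip_width: 0.0871
grasp_force: 0.0
```

Run:
```python
from cell import sensors, vision
import cv2, numpy as np
c=vision.read_camera('wrist'); cv2.imwrite('pics/w1.png',c['image'][:,:,::-1])
from h import *
print(c['fx'],c['cx'],c['cy'],np.round(c['R'],3).tolist(),np.round(-c['R'].T@c['t'],3))
o=sensors.get_obs(); print({k:np.round(o[k],4) for k in('time_s','tool_pos','tool_rot','qpos','grip_width')})
# expected pixel of measured grip centre top
def proj(X):
    p=c['R']@np.array(X)+c['t']; th=np.arctan2(np.hypot(p[0],p[1]),p[2]); ph=np.arctan2(p[1],p[0]); return np.round([c['cx']+c['fx']*th*np.cos(ph),c['cy']+c['fx']*th*np.sin(ph)],1)
print('grip top',proj([.541,.0395,.115]),'tcp',proj(o['tool_pos']),'lip',proj([.6436,.0304,.03]))
```

```text
325.19226210127806 280.98128000386924 206.98007287450628 [[0.996, -0.088, 0.0], [-0.085, -0.959, 0.27], [-0.023, -0.269, -0.963]] [0.548 0.111 0.356]
{'time_s': np.float64(2.4), 'tool_pos': array([0.5407, 0.0377, 0.2016]), 'tool_rot': array([1.799851e+02, 4.190000e-02, 8.491820e+01]), 'qpos': array([ 34.9867,  10.211 , -46.0559,  99.5711,   7.6986,  73.4431,
       -17.8995]), 'grip_width': np.float64(0.0875)}
grip top [280.7 212.9] tcp [280.2 263.7] lip [378.2 189.6]
```

View pics/w1.png

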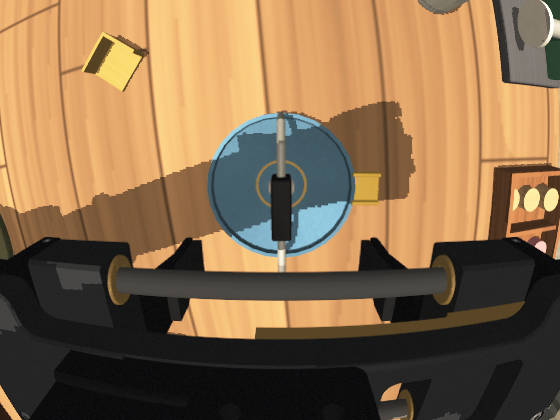

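The wrist view shows the black grip block at about (282,209) with the bail vertical in the picture, so it lines up midway between the fingers. The fingers have free space, so I'll go down 112 mm and close gradually.

Call:
drive_tool(moves=[{"x": 2,"y": 0,"z": 20,"rx": 0,"ry": 0,"rz": 0,"fingers": -0.6},{"x": 2,"y": 0,"z": 40,"rx": 0,"ry": 0,"rz": 0,"fingers": -0.4},{"x": 2,"y": 0,"z": 60,"rx": 0,"ry": 0,"rz": 0,"fingers": -0.2},{"x": 2,"y": 0,"z": 80,"rx": 0,"ry": 0,"rz": 0,"fingers": -0.1},{"x": 2,"y": 0,"z": 95,"rx": 0,"ry": 0,"rz": 0,"fingers": 0},{"x": 2,"y": 0,"z": 105,"rx": 0,"ry": 0,"rz": 0,"fingers": 0},{"x": 2,"y": 0,"z": 111,"rx": 0,"ry": 0,"rz": 0,"fingers": 0},{"x": 2,"y": 0,"z": 112,"rx": 0,"ry": 0,"rz": 0,"fingers": 0.1},{"x": 2,"y": 0,"z": 112,"rx": 0,"ry": 0,"rz": 0,"fingers": 0.3},{"x": 2,"y": 0,"z": 112,"rx": 0,"ry": 0,"rz": 0,"fingers": 0.4},{"x": 2,"y": 0,"z": 112,"rx": 0,"ry": 0,"rz": 0,"fingers": 0.45}], force=8)

```text
time_s: 3.78
tool_pos: [0.5412, 0.0407, 0.0899]
tool_rot: [180.0, 0.0, 85.0]
force: [-0.5, 0.5, -0.0]
grip_width: 0.0258
grasp_force: 0.0
```

Call:
drive_tool(moves=[{"x": 0,"y": 0,"z": 0,"rx": 0,"ry": 0,"rz": 0,"fingers": 0.5},{"x": 0,"y": 0,"z": 0,"rx": 0,"ry": 0,"rz": 0,"fingers": 0.54},{"x": 0,"y": 0,"z": 0,"rx": 0,"ry": 0,"rz": 0,"fingers": 0.58},{"x": 0,"y": 0,"z": 0,"rx": 0,"ry": 0,"rz": 0,"fingers": 0.62},{"x": 0,"y": 0,"z": 0,"rx": 0,"ry": 0,"rz": 0,"fingers": 0.66},{"x": 0,"y": 0,"z": 0,"rx": 0,"ry": 0,"rz": 0,"fingers": 0.7},{"x": 0,"y": 0,"z": 0,"rx": 0,"ry": 0,"rz": 0,"fingers": 0.8},{"x": 0,"y": 0,"z": 0,"rx": 0,"ry": 0,"rz": 0,"fingers": 1},{"x": 0,"y": 0,"z": 0,"rx": 0,"ry": 0,"rz": 0,"fingers": 1}], force=8)

```text
time_s: 4.9
tool_pos: [0.5408, 0.0408, 0.0895]
tool_rot: [-180.0, 0.0, 85.0]
force: [-1.5, 0.7, 1.4]
grip_width: 0.016
grasp_force: 8.0
```

Call:
drive_tool(moves=[{"x": 0,"y": 0,"z": 0,"rx": 0,"ry": 0,"rz": 0,"fingers": 1},{"x": 0,"y": 0,"z": 0,"rx": 0,"ry": 0,"rz": 0,"fingers": 1},{"x": 0,"y": 0,"z": 0,"rx": 0,"ry": 0,"rz": 0,"fingers": 1}], force=35)

```text
time_s: 5.28
tool_pos: [0.5409, 0.0407, 0.0895]
tool_rot: [-180.0, 0.0, 85.0]
force: [-1.0, -0.0, 0.3]
grip_width: 0.0159
grasp_force: 35.0
```

The opening is 16.0 mm, which matches the block. I'll lift 100 mm straight up with a smooth profile.

Call:
drive_tool(moves=[{"x": 0,"y": 0,"z": -1,"rx": 0,"ry": 0,"rz": 0,"fingers": 1},{"x": 0,"y": 0,"z": -3,"rx": 0,"ry": 0,"rz": 0,"fingers": 1},{"x": 0,"y": 0,"z": -6,"rx": 0,"ry": 0,"rz": 0,"fingers": 1},{"x": 0,"y": 0,"z": -11,"rx": 0,"ry": 0,"rz": 0,"fingers": 1},{"x": 0,"y": 0,"z": -17,"rx": 0,"ry": 0,"rz": 0,"fingers": 1},{"x": 0,"y": 0,"z": -24,"rx": 0,"ry": 0,"rz": 0,"fingers": 1},{"x": 0,"y": 0,"z": -32,"rx": 0,"ry": 0,"rz": 0,"fingers": 1},{"x": 0,"y": 0,"z": -40,"rx": 0,"ry": 0,"rz": 0,"fingers": 1},{"x": 0,"y": 0,"z": -48,"rx": 0,"ry": 0,"rz": 0,"fingers": 1},{"x": 0,"y": 0,"z": -56,"rx": 0,"ry": 0,"rz": 0,"fingers": 1},{"x": 0,"y": 0,"z": -64,"rx": 0,"ry": 0,"rz": 0,"fingers": 1},{"x": 0,"y": 0,"z": -72,"rx": 0,"ry": 0,"rz": 0,"fingers": 1},{"x": 0,"y": 0,"z": -80,"rx": 0,"ry": 0,"rz": 0,"fingers": 1},{"x": 0,"y": 0,"z": -87,"rx": 0,"ry": 0,"rz": 0,"fingers": 1},{"x": 0,"y": 0,"z": -93,"rx": 0,"ry": 0,"rz": 0,"fingers": 1},{"x": 0,"y": 0,"z": -97,"rx": 0,"ry": 0,"rz": 0,"fingers": 1},{"x": 0,"y": 0,"z": -99,"rx": 0,"ry": 0,"rz": 0,"fingers": 1},{"x": 0,"y": 0,"z": -100,"rx": 0,"ry": 0,"rz": 0,"fingers": 1},{"x": 0,"y": 0,"z": -100,"rx": 0,"ry": 0,"rz": 0,"fingers": 1},{"x": 0,"y": 0,"z": -100,"rx": 0,"ry": 0,"rz": 0,"fingers": 1}])

```text
time_s: 7.78
tool_pos: [0.5408, 0.0407, 0.1893]
tool_rot: [-180.0, 0.0, 85.0]
force: [0.3, -0.0, -4.8]
grip_width: 0.0158
grasp_force: 35.0
```

Run:
```python
from cell import sensors, vision
import cv2, numpy as np
c=vision.read_camera('side'); cv2.imwrite('pics/s2.png',cv2.resize(c['image'][120:300,180:380,::-1],None,fx=3,fy=3))
o=sensors.get_obs(); print({k:np.round(o[k],4) for k in('time_s','tool_pos','tool_rot','qpos','grip_width','force','wrist_torque')})
```

```text
{'time_s': np.float64(7.825), 'tool_pos': array([0.5409, 0.0408, 0.1893]), 'tool_rot': array([-1.799795e+02,  1.900000e-03,  8.501790e+01]), 'qpos': array([ 34.6208,  10.9354, -46.1733, 100.4104,   8.262 ,  72.1645,
       -18.5593]), 'grip_width': np.float64(0.0156), 'force': array([-0.2226,  0.0092, -4.5072]), 'wrist_torque': array([-0.0392, -0.0373, -0.0679])}
```

View pics/s2.png

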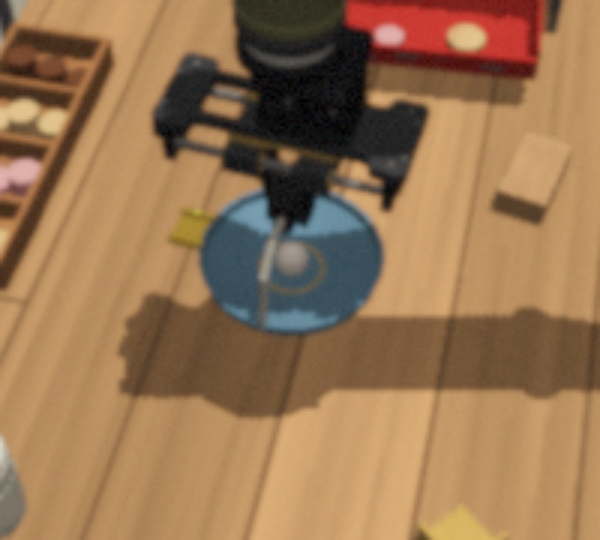

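The dish is held level, the ball sits in the ring at about (292,258) in the crop, and nothing else has moved. Now I'll turn it +94° (rz −1.64) slowly, in two calls.

Call:
drive_tool(moves=[{"x": 0,"y": 0,"z": 0,"rx": 0,"ry": 0,"rz": -0.003,"fingers": 1},{"x": 0,"y": 0,"z": 0,"rx": 0,"ry": 0,"rz": -0.011,"fingers": 1},{"x": 0,"y": 0,"z": 0,"rx": 0,"ry": 0,"rz": -0.025,"fingers": 1},{"x": 0,"y": 0,"z": 0,"rx": 0,"ry": 0,"rz": -0.044,"fingers": 1},{"x": 0,"y": 0,"z": 0,"rx": 0,"ry": 0,"rz": -0.068,"fingers": 1},{"x": 0,"y": 0,"z": 0,"rx": 0,"ry": 0,"rz": -0.098,"fingers": 1},{"x": 0,"y": 0,"z": 0,"rx": 0,"ry": 0,"rz": -0.134,"fingers": 1},{"x": 0,"y": 0,"z": 0,"rx": 0,"ry": 0,"rz": -0.175,"fingers": 1},{"x": 0,"y": 0,"z": 0,"rx": 0,"ry": 0,"rz": -0.221,"fingers": 1},{"x": 0,"y": 0,"z": 0,"rx": 0,"ry": 0,"rz": -0.273,"fingers": 1},{"x": 0,"y": 0,"z": 0,"rx": 0,"ry": 0,"rz": -0.328,"fingers": 1},{"x": 0,"y": 0,"z": 0,"rx": 0,"ry": 0,"rz": -0.383,"fingers": 1},{"x": 0,"y": 0,"z": 0,"rx": 0,"ry": 0,"rz": -0.437,"fingers": 1},{"x": 0,"y": 0,"z": 0,"rx": 0,"ry": 0,"rz": -0.492,"fingers": 1},{"x": 0,"y": 0,"z": 0,"rx": 0,"ry": 0,"rz": -0.547,"fingers": 1},{"x": 0,"y": 0,"z": 0,"rx": 0,"ry": 0,"rz": -0.601,"fingers": 1},{"x": 0,"y": 0,"z": 0,"rx": 0,"ry": 0,"rz": -0.656,"fingers": 1},{"x": 0,"y": 0,"z": 0,"rx": 0,"ry": 0,"rz": -0.711,"fingers": 1},{"x": 0,"y": 0,"z": 0,"rx": 0,"ry": 0,"rz": -0.765,"fingers": 1},{"x": 0,"y": 0,"z": 0,"rx": 0,"ry": 0,"rz": -0.82,"fingers": 1}])

```text
time_s: 10.32
tool_pos: [0.541, 0.0407, 0.1895]
tool_rot: [-180.0, 0.0, 132.2]
force: [0.2, 0.0, -4.9]
grip_width: 0.0156
grasp_force: 35.0
```

Call:
drive_tool(moves=[{"x": 0,"y": 0,"z": 0,"rx": 0,"ry": 0,"rz": -0.055,"fingers": 1},{"x": 0,"y": 0,"z": 0,"rx": 0,"ry": 0,"rz": -0.109,"fingers": 1},{"x": 0,"y": 0,"z": 0,"rx": 0,"ry": 0,"rz": -0.164,"fingers": 1},{"x": 0,"y": 0,"z": 0,"rx": 0,"ry": 0,"rz": -0.219,"fingers": 1},{"x": 0,"y": 0,"z": 0,"rx": 0,"ry": 0,"rz": -0.273,"fingers": 1},{"x": 0,"y": 0,"z": 0,"rx": 0,"ry": 0,"rz": -0.328,"fingers": 1},{"x": 0,"y": 0,"z": 0,"rx": 0,"ry": 0,"rz": -0.383,"fingers": 1},{"x": 0,"y": 0,"z": 0,"rx": 0,"ry": 0,"rz": -0.437,"fingers": 1},{"x": 0,"y": 0,"z": 0,"rx": 0,"ry": 0,"rz": -0.492,"fingers": 1},{"x": 0,"y": 0,"z": 0,"rx": 0,"ry": 0,"rz": -0.547,"fingers": 1},{"x": 0,"y": 0,"z": 0,"rx": 0,"ry": 0,"rz": -0.599,"fingers": 1},{"x": 0,"y": 0,"z": 0,"rx": 0,"ry": 0,"rz": -0.645,"fingers": 1},{"x": 0,"y": 0,"z": 0,"rx": 0,"ry": 0,"rz": -0.686,"fingers": 1},{"x": 0,"y": 0,"z": 0,"rx": 0,"ry": 0,"rz": -0.722,"fingers": 1},{"x": 0,"y": 0,"z": 0,"rx": 0,"ry": 0,"rz": -0.752,"fingers": 1},{"x": 0,"y": 0,"z": 0,"rx": 0,"ry": 0,"rz": -0.776,"fingers": 1},{"x": 0,"y": 0,"z": 0,"rx": 0,"ry": 0,"rz": -0.795,"fingers": 1},{"x": 0,"y": 0,"z": 0,"rx": 0,"ry": 0,"rz": -0.809,"fingers": 1},{"x": 0,"y": 0,"z": 0,"rx": 0,"ry": 0,"rz": -0.817,"fingers": 1},{"x": 0,"y": 0,"z": 0,"rx": 0,"ry": 0,"rz": -0.82,"fingers": 1}])

```text
time_s: 12.82
tool_pos: [0.541, 0.0407, 0.1895]
tool_rot: [-180.0, -0.0, 179.0]
force: [-0.2, 0.1, -5.1]
grip_width: 0.0157
grasp_force: 35.0
```

Call:
drive_tool(moves=[{"x": 0,"y": 0,"z": 0,"rx": 0,"ry": 0,"rz": 0,"fingers": 1},{"x": 0,"y": 0,"z": 0,"rx": 0,"ry": 0,"rz": 0,"fingers": 1},{"x": 0,"y": 0,"z": 0,"rx": 0,"ry": 0,"rz": 0,"fingers": 1},{"x": 0,"y": 0,"z": 0,"rx": 0,"ry": 0,"rz": 0,"fingers": 1},{"x": 0,"y": 0,"z": 0,"rx": 0,"ry": 0,"rz": 0,"fingers": 1},{"x": 0,"y": 0,"z": 0,"rx": 0,"ry": 0,"rz": 0,"fingers": 1}])

```text
time_s: 13.58
tool_pos: [0.541, 0.0407, 0.1895]
tool_rot: [-180.0, 0.0, 179.0]
force: [-0.5, 0.9, -5.6]
grip_width: 0.0154
grasp_force: 35.0
```

Run:
```python
from cell import sensors, vision
import cv2, numpy as np
from h import *
c=vision.read_camera('side'); cv2.imwrite('pics/s3.png',c['image'][:,:,::-1])
o=sensors.get_obs(); print({k:np.round(o[k],4) for k in('time_s','tool_pos','tool_rot','qpos','grip_width','force','joint_velocities')})
m=mask(c,(200,150,360,330),(22,110,70),(36,255,255)); q,n=cen(m); print('lip px',q,n,onz(c,*q,.13))
```

```text
{'time_s': np.float64(13.625), 'tool_pos': array([0.541 , 0.0408, 0.1895]), 'tool_rot': array([-1.799966e+02, -2.300000e-03,  1.789807e+02]), 'qpos': array([ 44.8462,  13.9899, -58.7232, 100.1372,  12.4882,  72.8854,
        72.1448]), 'grip_width': np.float64(0.016), 'force': array([-0.5589, -0.2287, -5.0223]), 'joint_velocities': array([ 0.0178,  0.0079, -0.0112,  0.0168,  0.0284, -0.1102,  0.0379])}
lip px [268.04195804 233.93706294] 143 [0.54042285 0.1303134  0.13      ]
```

View pics/s3.png

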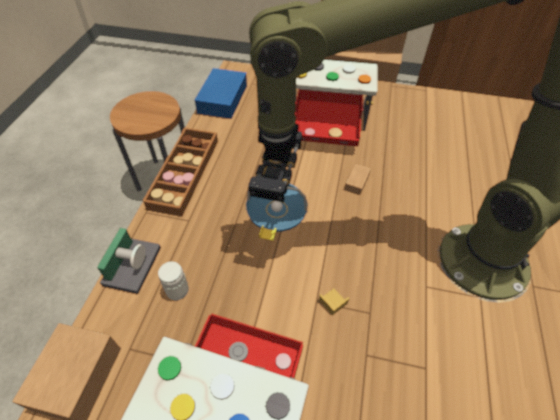

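The side view shows the lip at (268,234), pointing at the grey striker at (238,351). The dish is level about 100 mm up, the ball is in the ring at (277,207), and all the bystanders are in place. The measured lip centre is (0.540,0.130), so its line runs along +y and passes about 6 mm from the striker. The arm is still, so I'm signing off.

```bash
python3 -c "
from cell import workorder; print(workorder.sign_off())"
```

```text
the job is handed in; nothing more can be done
None
```

I lifted the dish 100 mm by its grip, turned it about 94° so the lip points at the grey striker in the left bin, and handed the job in with it held still and level and the ball in the ring; sign-off returned no verdict.

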